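# Draw the right turning tool from the slanted rack and hold it level

### The arm

A 7-joint arm with a two-finger parallel gripper is mounted at the origin on the work surface. World frame = base frame: x ahead of the robot, y to its left, z up, the work surface at z = 0. Lengths are in m, angles in rad, forces in N, time in s.
With the tool pointing down it reaches from about 0.4 to 0.9 m from the base axis. Payload 5.6 kg.
Tool frame: the origin (TCP) lies midway between the tips of the shut fingers; the grasp point (between the pads) lies 19 mm behind it; z points along the fingers, y is the line along which they close (so a half turn about z gives the same grasp; the last joint's range is limited). The gripper opens to 92 mm and grips with 3 to 60 N. Pads are 20 mm wide; open, the fingers measure 128 mm over their backs; the gripper's body (75 mm by 189 mm) begins 69 mm behind the grasp point.
Start: joints at [-1.317, 0.468, -0.012, 1.603, 0.006, 1.071, -0.056], TCP at [0.19, 0.622, 0.215] pointing down, gripper open.
Joint ranges: [-2.53, 2.53], [-0.31, 2.02], [-1.57, 1.55], [0.28, 2.44], [-1.29, 4.43], [0.15, 1.84], [-2.92, 2.92]. Speed limits (rad/s): [2.57, 2.57, 3.14, 3.14, 3.14, 3.14, 3.14].

### API

Orientations are given as a 3x3 rotation matrix whose columns are the frame's x, y, z axes.
In Python, from rig import manip gives the robot as it stands.
- The arm moves only by the tool carry_out, never from a script. Its argument "rows" is a list that holds one entry, the list of rows, each a list of 5 numbers: the finger opening in m, from 0 to 0.0919, then the shift along the tool's x, y, z in m, then the turn about the tool's z in rad. A call has 1 to 20 rows; each row shifts and turns the commanded pose from where the row before left it, along the tool's axes as they then stand; what a row does not reach is not made up. A row lasts 1/12 s, in which the tool goes at most 41.7 mm and 7.16 degrees, less where a joint would pass 70% of its speed; a pose out of reach is approached as far as the arm can. A call with a gripper value outside its range is refused whole. The fingers move at their own pace and stop on an object; "force" is the grip in N (left out, the last holds). Time passes only in rows, so rows that do not move let the fingers close. It gives the time, the measured TCP pose, the force, the opening and the grip force at its end, in the units of the state.
- manip.observe(): the state, without advancing time (a new reading comes with each control period).
- manip.grab_frame(name): name is "scene" or "top"; returns the picture (400x640x3 uint8, red, green, blue); there is no depth.
- manip.camera_info(name): a dict with "fx", "fy", "cx", "cy" (pixels), "distortion" ([k1, k2, p1, p2, k3] as OpenCV has them; the pictures are not rectified), "position" and "attitude" of the camera in the world. Camera axes: x right, y down, z forward; pixel columns grow to the right and rows downward; lengths in m; the calibration is good to about 2 mm. A picture is of the moment at which its call begins. camera_info takes no time and is no camera call.
- manip.finish_job(): hands the job in; it is judged then, once.
The state is a dict: "t": time; "q": joint angles; "joint_velocities": joint speeds; "tau": joint torques, N m; "position": TCP position; "orientation": TCP orientation; "force": force on the tool from outside, world axes, zero at the start; "wrist_torque": the same for the moment, N m; "width": opening from 0.0 (shut) to 1.0 (fully open); "grasp_force": force on a finger pad.
Only numpy, scipy, OpenCV 4.12 (cv2) and the standard library are available. Lean on these libraries where they do the work, as an engineer would, in place of code of your own. Each camera call takes 0.05 s, during which the arm holds its last target. There are 200 camera calls.

### The job

Look at the wooden blank standing in the rimmed metal tray: if it is square, take the gouge (thick handle) from the slanted rack, and if it is round, take the skew chisel (slim handle). Draw that tool out of its pocket, turn it level and finish while still holding it level and steady in the gripper, at least 25 cm above the bench and touching nothing else. Leave the other tools in the rack, and the blanks and the bottle where they stand.

Things in the scene. Friction and masses are not known exactly. Their poses are not given: they have to be found in the camera images.
- rack: fixed wooden rack, 200 x 290 mm, 132 mm high; origin under its base, z up. Three square pockets (waxed, slippery; 20 mm inside, 36 outside, 107 deep) with mouth centres at x 0, y -90, 0, 90, z 120 mm in its frame. They lean 45 degrees away from the robot: a tool can only be drawn along (1,0,1) of the rack's frame. The tools stand in them in any order, handles up, sagging up to 4 degrees
- gouge: roughing gouge, 0.2 to 0.4 kg: thick wooden handle, diameter 36, length 190 mm (the widest of the three), brass collar diameter 30, length 8 mm, resting on the pocket mouth, steel blade diameter 15, length 100 mm, inside the pocket. Origin on its axis at the collar's blade side (the mouth); z runs along the handle, away from the blade. Free once drawn over 100 mm along z
- gouge_grip (a point): point on the axis of the gouge's handle, 85 mm from its origin towards the handle end: a good place to grip (36 mm thick here); axes as the gouge's
- skew: skew chisel, 0.14 to 0.28 kg: slim straight wooden handle, diameter 22, length 190 mm, the same brass collar (diameter 30, length 8 mm) on the pocket mouth, flat steel blade 15 x 6 mm, 100 mm long overall, inside the pocket. Origin and axes as for the gouge; free once drawn over 100 mm along z. Both tools balance within 60 mm of the origin
- skew_grip (a point): point on the axis of the skew chisel's handle, 85 mm from its origin towards the handle end (22 mm thick here); axes as the skew's
- parting: parting tool, never wanted here: short stubby wooden handle, 28 mm diameter and only 90 mm long, with the same collar, and a blade 95 mm long. Origin and axes as for the gouge. It stays in the rack.
- tray: fixed square dark metal tray with a low rim, 120 x 120 mm, 25 mm high; origin under its centre. The blank that stands in it is the one that counts.
- tray_in (a point): centre of the tray's inner floor, 6 mm above the bench
- offcut: fixed flat plywood board, 130 x 120 mm, 6 mm thick, no rim, on which the other blank stands; origin under its centre
- square_blank: loose light-wood block of square section, 62 x 62 mm and 110 mm high, standing upright; origin at the centre of its underside
- round_blank: loose light-wood cylinder, 64 mm diameter and 110 mm high, with two thin darker lines round it, standing upright; origin at the centre of its underside
- oil: closed amber bottle, 60 mm diameter and 160 mm high, standing on the bench; origin at the centre of its underside
There are look-alikes about, which are no part of the job. Several things have the shape of the tray; the one meant has the colours described above.

How it is judged:
On the way:
1. the tool that suits the blank in the tray is drawn more than 100 mm out of its pocket, in the gripper (((horizontal distance between square_blank and tray_in below 0.07 m and distance of gouge from where it was at the start of the episode above 0.1 m and contact force between gouge and the fingers above 1 N) or (horizontal distance between round_blank and tray_in below 0.07 m and distance of skew from where it was at the start of the episode above 0.1 m and contact force between skew and the fingers above 1 N))), for 0.1 s.
At the end, for the whole second after the job is handed in: The right tool (gouge for square, skew for round) is held in the fingers, level within 12 degrees, its origin over 220 mm above the bench, slower than 50 mm/s, clear of the rack and other tools; the other tools, both blanks and the bottle are within 30 mm of their starts (distance of each of parting, square_blank, round_blank, oil from where it was at the start of the episode below 0.03 m and ((horizontal distance between square_blank and tray_in below 0.07 m and height (world z) of gouge above 0.22 m and angle between gouge's own z axis and vertical between 1.36 and 1.78 rad and contact force between gouge and the fingers above 1 N and contact force between gouge and rack below 0.1 N and contact force between gouge and skew below 0.1 N and contact force between gouge and parting below 0.1 N and linear speed of gouge below 0.05 m/s and distance of skew from where it was at the start of the episode below 0.03 m) or (horizontal distance between round_blank and tray_in below 0.07 m and height (world z) of skew above 0.22 m and angle between skew's own z axis and vertical between 1.36 and 1.78 rad and contact force between skew and the fingers above 1 N and contact force between skew and rack below 0.1 N and contact force between skew and gouge below 0.1 N and contact force between skew and parting below 0.1 N and linear speed of skew below 0.05 m/s and distance of gouge from where it was at the start of the episode below 0.03 m))); the arm keeps its last pose, push and grip.
It fails at once if the tool that does not suit the blank was pulled from the rack ((horizontal distance between square_blank and tray_in below 0.07 m and distance of skew from where it was at the start of the episode above 0.06 m) or (horizontal distance between round_blank and tray_in below 0.07 m and distance of gouge from where it was at the start of the episode above 0.06 m)).
It fails at once if the parting tool was pulled from the rack (distance of parting from where it was at the start of the episode above 0.06 m).
It fails at once if a blank or the bottle was displaced (distance of any of square_blank, round_blank, oil from where it was at the start of the episode above 0.04 m).
It also fails if it takes over 38 s, if anything falls off the work surface, if the arm or the gripper's body presses on something with over 40 N, if the wrist force passes 120 N, or if a joint passes its speed limit or range.

## Working session

There is one attempt and no reset: what is moved stays moved. The work goes in short steps, Python scripts to look and compute and a tool call to move; the robot and the scene stay as the last step left them, time stands still between calls to the robot, and variables do not carry over. Pictures are saved under pics/ and viewed, at most 10 in all, crops included, and the job is handed in when it is done.

Besides the shell and the picture viewer there is one more tool, called after "Request:" by a JSON object that holds its "api" and its "payload". carry_out: Moves the arm, as the interface text tells. Its arguments: {"type":"object","properties":{"rows":{"type":"array"},"force":{"type":"number"}},"required":["rows"]}

```bash
mkdir -p pics; ls
python3 - <<'E'
from rig import manip
import cv2,numpy as np
np.set_printoptions(precision=4,suppress=True)
for n in("scene","top"):
    f=manip.grab_frame(n); cv2.imwrite(f"pics/{n}0.png",f[...,::-1])
    print(n,manip.camera_info(n))
s=manip.observe();print(s)
E
```

```text
pics
scene {'fx': 404.9059683554762, 'fy': 404.9059683554762, 'cx': 324.06346368175525, 'cy': 195.7515409092775, 'distortion': array([0.0004, 0.    , 0.    , 0.    , 0.    ]), 'position': array([ 1.4734, -0.2162,  0.8501]), 'attitude': array([[ 0.2978,  0.5393, -0.7877],
       [ 0.9546, -0.1604,  0.2511],
       [ 0.0091, -0.8267, -0.5626]])}
top {'fx': 415.5121876613852, 'fy': 415.5121876613852, 'cx': 310.1365873156318, 'cy': 203.09439382973187, 'distortion': array([0.009, 0.   , 0.   , 0.   , 0.   ]), 'position': array([0.3081, 0.1035, 1.3208]), 'attitude': array([[ 0.002 , -0.9926,  0.1213],
       [-1.    , -0.002 ,  0.0008],
       [-0.0006, -0.1213, -0.9926]])}
{'t': 0.1, 'q': array([-1.317 ,  0.4682, -0.0116,  1.6035,  0.006 ,  1.0714, -0.0563]), 'joint_velocities': array([-0.0002, -0.0008, -0.0007, -0.0043,  0.0011,  0.    ,  0.0001]), 'tau': array([  0.0004, -52.1649,  -0.0131, -24.4367,  -0.0569,   0.0141,
         0.0001]), 'position': array([0.19  , 0.6211, 0.2138]), 'orientation': array([[-0.9563,  0.2925, -0.0003],
       [ 0.2925,  0.9563, -0.0015],
       [-0.0001, -0.0015, -1.    ]]), 'force': array([ 0.1401,  0.4574, -0.0462]), 'wrist_torque': array([ 0.0003, -0.0255, -0.0316]), 'grasp_force': 0.0, 'width': 0.9995547596704362}
```

View pics/scene0.png

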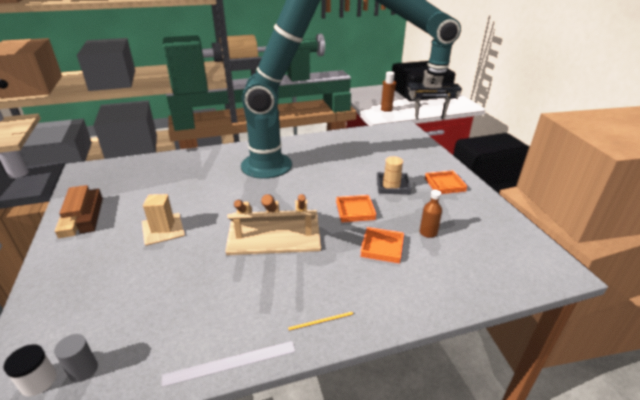

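View pics/top0.png

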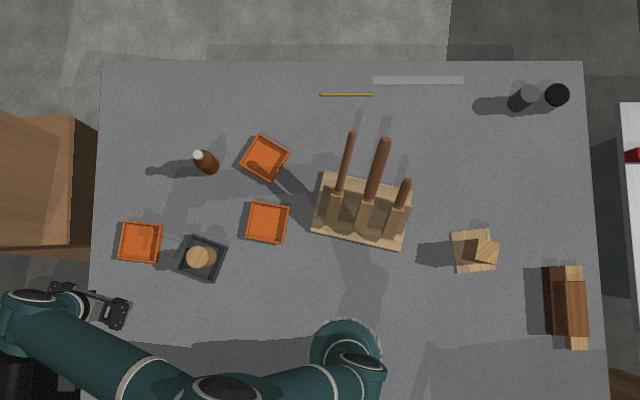

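The blank in the dark tray, at top (200,258), is round, so I want the skew. In the top view that is the slim leftmost handle, from about (338,195) to (352,132). The gripper can only yaw, so I'll level the tool by pressing the blade tip on the bench. Next I'll zoom in to measure it.

```bash
python3 - <<'E'
import cv2,numpy as np
a=cv2.imread("pics/top0.png")[120:260,300:420]; b=cv2.imread("pics/scene0.png")[180:265,215:335]
a=cv2.resize(a,None,fx=4,fy=4,interpolation=cv2.INTER_CUBIC);b=cv2.resize(b,None,fx=2.6,fy=2.6,interpolation=cv2.INTER_CUBIC)
c=np.zeros((560,800,3),np.uint8);c[:,:480]=a;c[:b.shape[0],485:485+b.shape[1]]=b;cv2.imwrite("pics/z.png",c)
E
cat > h.py <<'E'
import numpy as np,cv2
from rig import manip
np.set_printoptions(precision=4,suppress=True)
def ray(n,p):
    c=manip.camera_info(n);K=np.array([[c["fx"],0,c["cx"]],[0,c["fy"],c["cy"]],[0,0,1]])
    u=cv2.undistortPoints(np.array([[p]],float),K,c["distortion"])[0,0]
    d=c["attitude"]@np.array([u[0],u[1],1]);return c["position"],d/np.linalg.norm(d)
def onz(n,p,z):
    o,d=ray(n,p);return o+d*(z-o[2])/d[2]
def tri(pt,ps):
    o,d=ray("top",pt);e,f=ray("scene",ps)
    s=np.linalg.lstsq(np.c_[d,-f],e-o,rcond=None)[0];A=o+d*s[0];B=e+f*s[1];return (A+B)/2,np.linalg.norm(A-B)
def proj(n,X):
    c=manip.camera_info(n);K=np.array([[c["fx"],0,c["cx"]],[0,c["fy"],c["cy"]],[0,0,1]])
    R=c["attitude"].T;return cv2.projectPoints(np.atleast_2d(X).astype(float),cv2.Rodrigues(R)[0],-R@c["position"],K,c["distortion"])[0][:,0]
E
python3 - <<'E'
from h import *
for p in[(322,172),(310,235),(400,250),(412,190)]:print("rack corner z~.012",onz("top",p,.012))
for n,p in dict(tableTL=(103,61),TR=(582,62),pencilL=(320,95),rulerR=(463,80),offTL=(452,232),offBR=(495,270),bottle=(215,170),tray1=(262,135),tray1b=(262,180)).items():print(n,onz("top",p,0))
E
```

```text
rack corner z~.012 [0.5685 0.0668 0.012 ]
rack corner z~.012 [0.3671 0.1048 0.012 ]
rack corner z~.012 [ 0.3209 -0.1768  0.012 ]
rack corner z~.012 [ 0.5108 -0.2196  0.012 ]
tableTL [0.9452 0.7957 0.    ]
TR [ 0.9437 -0.7979  0.    ]
pencilL [0.8296 0.0727 0.    ]
rulerR [ 0.8817 -0.4013  0.    ]
offTL [ 0.3781 -0.3455  0.    ]
offBR [ 0.2595 -0.4751  0.    ]
bottle [0.5768 0.4123 0.    ]
tray1 [0.6934 0.2623 0.    ]
tray1b [0.5443 0.2599 0.    ]
```

View pics/z.png

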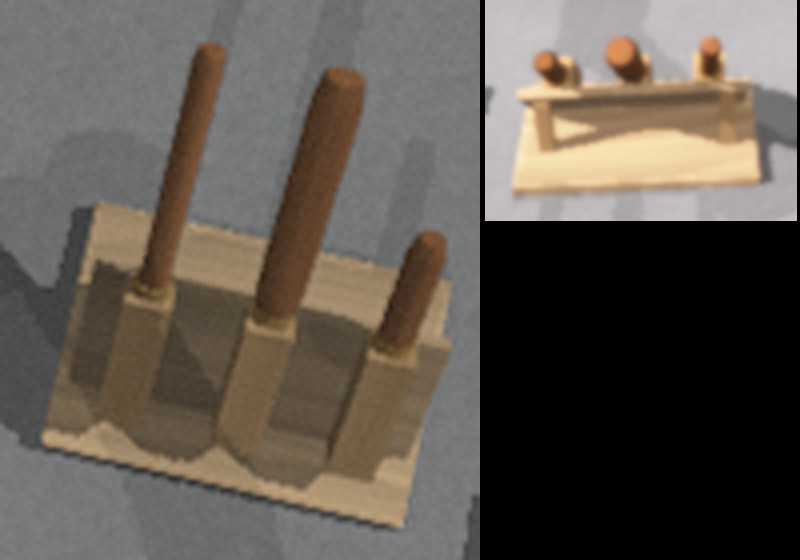

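The crop shows the skew's collar at crop (152,291), which is top (338,193). Its handle end is at top (352.7,133) and scene (302,197). The gouge is in the middle and the parting tool is on the right.

Run:
```python
from h import *
T=lambda x,y:(300+x/4-.4,120+y/4-.4)
S=lambda x,y:(215+(x-485)/2.6-.3,180+y/2.6-.3)
C=[onz("top",T(*p),.125) for p in[(153,291),(275,321),(397,350)]]
print("collars",C,[np.linalg.norm(C[i+1]-C[i]) for i in(0,1)])
y=(C[0]-C[2]);y/=np.linalg.norm(y);x=np.cross(y,[0,0,1]);print("rack y,x",y,x,"yaw",np.degrees(np.arctan2(x[1],x[0])))
R=[onz("top",T(*p),.012) for p in[(97,203),(43,443),(405,525),(450,283)]];print(np.array(R),[np.linalg.norm(R[i]-R[i-1]) for i in range(4)])
E_=tri(T(211,50),S(711,44));print("skew end",E_)
print("gouge end",tri(T(344,80),S(623,52)), "parting end",tri(T(430,240),S(546,62)))
m=C[0].copy();m[2]=.12;d=E_[0]-m;print("len",np.linalg.norm(d),"elev",np.degrees(np.arcsin(d[2]/np.linalg.norm(d))),"yaw",np.degrees(np.arctan2(d[1],d[0])))
pr=m+198*.001*(x+[0,0,1])/2**.5;print("predicted end",pr,proj("top",pr),proj("scene",pr),T(211,50),S(711,44))
s=manip.observe();g=m+.1*(x+[0,0,1])/2**.5;print("grip100",g)
```

```text
collars [array([0.486 , 0.0239, 0.125 ]), array([ 0.4641, -0.0644,  0.125 ]), array([ 0.4431, -0.1523,  0.125 ])] [np.float64(0.09099980449442864), np.float64(0.090386742301676)]
rack y,x [0.236  0.9717 0.    ] [ 0.9717 -0.236   0.    ] yaw -13.65282223616366
[[ 0.5739  0.0609  0.012 ]
 [ 0.3817  0.1037  0.012 ]
 [ 0.3182 -0.1794  0.012 ]
 [ 0.5096 -0.2199  0.012 ]] [np.float64(0.28801296678602295), np.float64(0.19693721891440874), np.float64(0.2901688228455307), np.float64(0.1956386398171161)]
skew end (array([ 0.6273, -0.0071,  0.2548]), np.float64(0.001069262296031284))
gouge end (array([ 0.6087, -0.0942,  0.25  ]), np.float64(0.001282618352031605)) parting end (array([ 0.5128, -0.164 ,  0.1867]), np.float64(0.0004239321590211343))
len 0.19775220425065537 elev 42.976951198004194 yaw -12.409042965221262
predicted end [ 0.622  -0.0091  0.26  ] [[353.5124 133.519 ]] [[300.5447 194.0063]] (352.35, 132.1) (301.6230769230769, 196.62307692307692)
grip100 [0.5547 0.0073 0.1907]
```

Request:
{"api": "carry_out", "payload": {"rows": [[[0.06,0,0,-0.03,0],[0.06,0,0,-0.04,0],[0.06,-0.026,-0.024,-0.02,0],[0.06,-0.026,-0.024,-0.02,0],[0.06,-0.026,-0.024,0,0],[0.06,-0.026,-0.024,0,0],[0.06,-0.026,-0.024,0,0],[0.06,-0.026,-0.024,0,0],[0.06,-0.026,-0.024,0,0],[0.06,-0.026,-0.024,0,0],[0.06,-0.026,-0.024,0,0],[0.06,-0.026,-0.024,0,0],[0.06,-0.026,-0.024,0,0],[0.06,-0.026,-0.024,0,0],[0.06,-0.026,-0.024,0,0],[0.06,-0.026,-0.024,0,0],[0.06,-0.026,-0.024,0,0],[0.06,-0.026,-0.024,0,0],[0.06,-0.026,-0.024,0,0],[0.06,-0.026,-0.024,0,0]]], "force": 40}}

```text
t: 1.77
position: [0.5116, 0.0699, 0.3245]
orientation: [[-0.956, 0.292, -0.0], [0.292, 0.956, 0.0], [0.0, 0.0, -1.0]]
force: [0.8, -0.1, 0.3]
width: 0.653
grasp_force: 0.0
```

Request:
{"api": "carry_out", "payload": {"rows": [[[0.06,-0.026,-0.024,0,0],[0.06,-0.026,-0.024,0,0],[0.06,0,0,0,-0.073],[0.06,0,0,0,0],[0.06,0,0,0,0]]]}}

```text
t: 2.18
position: [0.5466, 0.0109, 0.3241]
orientation: [[-0.975, 0.224, -0.001], [0.224, 0.975, 0.0], [0.001, 0.0, -1.0]]
force: [-0.2, 1.3, -0.0]
width: 0.655
grasp_force: 0.0
```

Request:
{"api": "carry_out", "payload": {"rows": [[[0.06,0,0,0.025,0],[0.06,0,0,0.025,0],[0.06,0,0,0.025,0],[0.06,0,0,0.025,0],[0.06,0,0,0.02,0],[0.06,0,0,0.02,0],[0.06,0,0,0.02,0],[0.06,0,0,0,0],[0.06,0,0,0,0]]]}}

```text
t: 2.93
position: [0.5461, 0.0118, 0.1641]
orientation: [[-0.975, 0.221, -0.002], [0.221, 0.975, 0.0], [0.002, -0.0, -1.0]]
force: [0.4, 0.2, 0.2]
width: 0.654
grasp_force: 0.0
```

Run:
```python
from h import *
a=manip.grab_frame("scene")[120:260,220:360,::-1];b=manip.grab_frame("top")[110:270,290:430,::-1]
c=np.zeros((450,800,3),np.uint8);c[:390,:390]=cv2.resize(a,(390,390),interpolation=2);c[:450,400:794]=cv2.resize(b,(394,450),interpolation=2);cv2.imwrite("pics/g1.png",c)
```

```text
(no output)
```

View pics/g1.png

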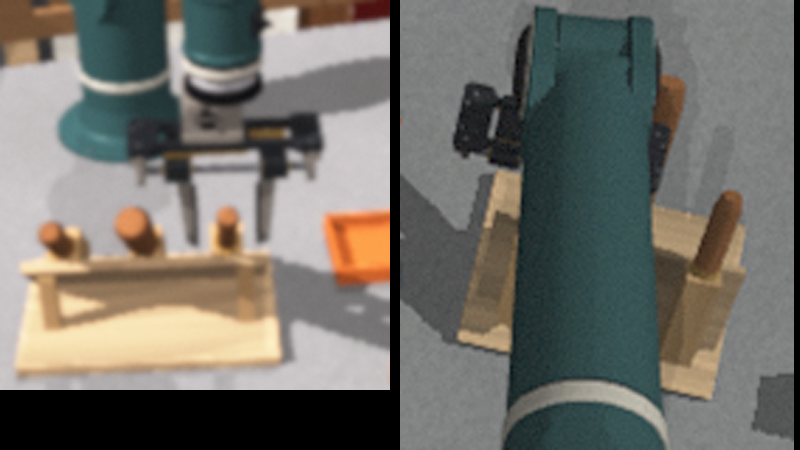

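The fingers straddle the slim handle and are clear of the gouge (scene crop, fingers at x 190 and 265, handle at 228). Closing.

Request:
{"api": "carry_out", "payload": {"rows": [[[0,0,0,0,0],[0,0,0,0,0],[0,0,0,0,0],[0,0,0,0,0],[0,0,0,0,0],[0,0,0,0,0],[0,0,0,0,0],[0,0,0,0,0]]], "force": 50}}

```text
t: 3.7
position: [0.5471, 0.0105, 0.1647]
orientation: [[-0.975, 0.222, 0.0], [0.222, 0.975, 0.0], [-0.0, 0.0, -1.0]]
force: [0.7, 0.4, 0.4]
width: 0.222
grasp_force: 50.0
```

Request:
{"api": "carry_out", "payload": {"rows": [[[0,-0.006,0,-0.006,0],[0,-0.008,0,-0.008,0],[0,-0.008,0,-0.008,0],[0,-0.008,0,-0.008,0],[0,0,0,0,0]]]}}

```text
t: 4.12
position: [0.5786, 0.0032, 0.1961]
orientation: [[-0.975, 0.223, 0.004], [0.223, 0.975, -0.0], [-0.004, 0.0, -1.0]]
force: [-0.0, 0.2, -2.0]
width: 0.226
grasp_force: 50.0
```

Request:
{"api": "carry_out", "payload": {"rows": [[[0,-0.01,0,-0.01,0],[0,-0.01,0,-0.01,0],[0,-0.01,0,-0.01,0],[0,-0.01,0,-0.01,0],[0,-0.01,0,-0.01,0],[0,-0.01,0,-0.01,0],[0,-0.01,0,-0.015,0],[0,0,0,-0.025,0],[0,0,0,-0.03,0],[0,0,0,-0.03,0],[0,0,0,-0.03,0],[0,0,0,0,0]]]}}

```text
t: 5.12
position: [0.6465, -0.0123, 0.3906]
orientation: [[-0.975, 0.222, 0.009], [0.222, 0.975, 0.0], [-0.009, 0.003, -1.0]]
force: [1.7, 0.4, -2.2]
width: 0.227
grasp_force: 50.0
```

Run:
```python
from h import *
cv2.imwrite("pics/s2.png",manip.grab_frame("scene")[:,:,::-1])
s=manip.observe();print(s["position"],s["force"],s["wrist_torque"],s["q"])
```

```text
[ 0.6456 -0.0122  0.3873] [-0.4002 -0.6224 -2.4203] [ 0.0046 -0.0868  0.0417] [-0.3863  0.3598  0.4931  1.4164 -0.1706  1.4023  1.4544]
```

View pics/s2.png

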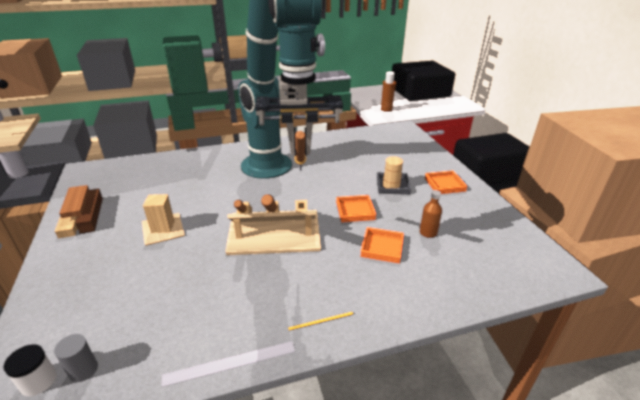

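The skew is out and held at about 45° (scene (300,148)). The gouge and parting tool are still in the rack. I'm moving to the free bench area right of the rack to press the blade tip down.

Request:
{"api": "carry_out", "payload": {"rows": [[[0,-0.009,-0.027,-0.005,0],[0,-0.009,-0.027,0,0],[0,-0.009,-0.027,0,0],[0,-0.009,-0.027,0,0],[0,-0.009,-0.027,0,0],[0,-0.009,-0.027,0,0],[0,-0.009,-0.027,0,0],[0,-0.009,-0.027,0,0],[0,-0.009,-0.027,0,0],[0,-0.009,-0.027,0,0],[0,-0.009,-0.027,0,0],[0,-0.009,-0.027,0.02,0],[0,0,0,0.035,0],[0,0,0,0.035,0],[0,0,0,0.035,0],[0,0,0,0.035,0],[0,0,0,0.035,0],[0,0,0,0.03,0],[0,0,0,0.015,0],[0,0,0,0,0]]]}}

```text
t: 6.83
position: [0.6746, -0.3495, 0.1427]
orientation: [[-0.975, 0.222, -0.01], [0.222, 0.975, 0.005], [0.011, 0.003, -1.0]]
force: [-0.8, 1.1, -2.0]
width: 0.225
grasp_force: 50.0
```

Run:
```python
from h import *
a=manip.grab_frame("scene");b=manip.grab_frame("top")
cv2.imwrite("pics/s3.png",np.hstack([cv2.resize(a[100:340,100:340],(400,400),interpolation=2),cv2.resize(b[40:280,320:560],(400,400),interpolation=2)])[:,:,::-1])
s=manip.observe();print(s["position"],s["force"],s["wrist_torque"],s["q"])
```

```text
[ 0.6777 -0.3518  0.1493] [ 0.9995 -0.1693 -1.1771] [ 0.0013 -0.1813  0.0107] [ 0.1413  0.7593  0.4966  1.3546 -0.3724  1.1208  2.0312]
```

View pics/s3.png

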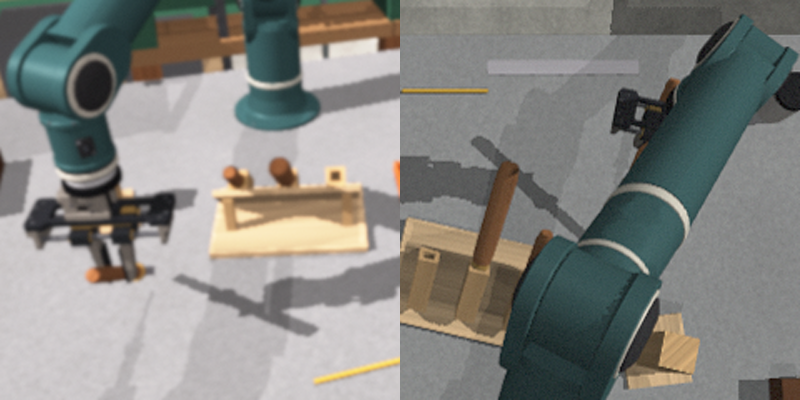

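The handle's apparent direction looks odd in the scene crop, so I'm zooming in.

Run:
```python
from h import *
a=manip.grab_frame("scene");b=manip.grab_frame("top")
cv2.imwrite("pics/s4.png",np.hstack([cv2.resize(a[200:290,110:210],(440,396),interpolation=2),cv2.resize(b[70:160,435:515],(352,396),interpolation=2)])[:,:,::-1])
g=np.array([.6777,-.3518,.1683-.004]);
for e in(0,20,43,60,-30):
  d=np.r_[.975*np.cos(np.radians(e)),-.222*np.cos(np.radians(e)),np.sin(np.radians(e))]
  print(e,proj("scene",[g,g+d*.113,g-d*.085,g-d*.185]).round().tolist(),proj("top",[g,g+d*.113,g-d*.085]).round().tolist())
```

```text
0 [[170.0, 262.0], [158.0, 298.0], [178.0, 239.0], [185.0, 216.0]] [[470.0, 124.0], [477.0, 87.0], [464.0, 153.0]]
20 [[170.0, 262.0], [155.0, 283.0], [179.0, 249.0], [189.0, 236.0]] [[470.0, 124.0], [482.0, 84.0], [461.0, 153.0]]
43 [[170.0, 262.0], [153.0, 262.0], [180.0, 262.0], [190.0, 261.0]] [[470.0, 124.0], [486.0, 87.0], [458.0, 150.0]]
60 [[170.0, 262.0], [154.0, 247.0], [179.0, 271.0], [189.0, 281.0]] [[470.0, 124.0], [487.0, 93.0], [458.0, 145.0]]
-30 [[170.0, 262.0], [165.0, 310.0], [173.0, 229.0], [177.0, 193.0]] [[470.0, 124.0], [468.0, 100.0], [471.0, 145.0]]
```

View pics/s4.png

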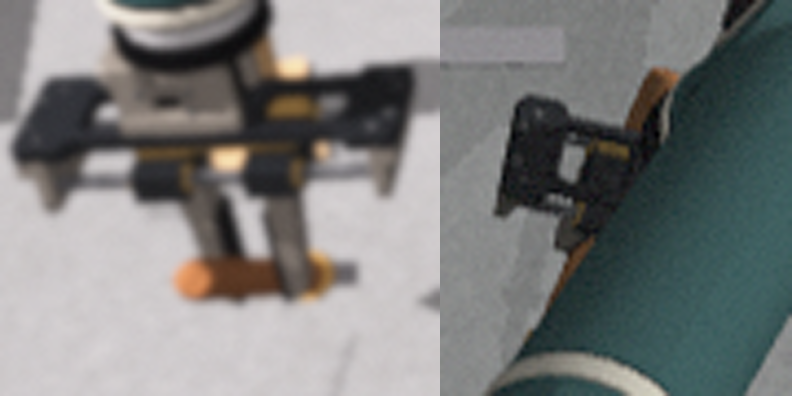

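That matches: the projection for a 43° elevation fits, with the handle end at scene (154,264) and the collar at (183,262). Pressing down slowly with a moderate grip.

Request:
{"api": "carry_out", "payload": {"rows": [[[0,0,0,0.015,0],[0,0,0,0.015,0],[0,0,0,0.01,0],[0,0,0,0.01,0],[0,0,0,0.01,0],[0,0,0,0,0]]], "force": 25}}

```text
t: 7.53
position: [0.6764, -0.3508, 0.0866]
orientation: [[-0.975, 0.222, -0.004], [0.222, 0.975, 0.002], [0.004, 0.001, -1.0]]
force: [-1.9, 0.6, -1.7]
width: 0.228
grasp_force: 25.0
```

Request:
{"api": "carry_out", "payload": {"rows": [[[0,0,0,0.01,0],[0,0,0,0.01,0],[0,0,0,0.01,0],[0,0,0,0.01,0],[0,0,0,0.01,0],[0,0,0,0.01,0],[0,0,0,0.01,0],[0,0,0,0.005,0],[0,0,0,0,0],[0,0,0,0,0]]]}}

```text
t: 8.37
position: [0.6772, -0.3515, 0.0139]
orientation: [[-0.975, 0.222, -0.002], [0.222, 0.975, 0.001], [0.002, 0.0, -1.0]]
force: [0.6, 0.2, -0.4]
width: 0.235
grasp_force: 25.0
```

Request:
{"api": "carry_out", "payload": {"rows": [[[0,0,0,0,0],[0,0,0,0,0],[0,0,0,0,0],[0,0,0,0,0]]], "force": 60}}

```text
t: 8.7
position: [0.678, -0.3518, 0.0151]
orientation: [[-0.975, 0.222, 0.001], [0.222, 0.975, -0.0], [-0.001, -0.0, -1.0]]
force: [0.2, -0.3, -0.4]
width: 0.223
grasp_force: 60.0
```

Run:
```python
from h import *
a=manip.grab_frame("scene");b=manip.grab_frame("top")
s=manip.observe();print(s["position"],s["force"],s["wrist_torque"])
cv2.imwrite("pics/s5.png",np.hstack([cv2.resize(a[240:330,110:210],(440,396),interpolation=2),cv2.resize(b[70:160,435:515],(352,396),interpolation=2)])[:,:,::-1])
g=s["position"]+[0,0,.015]
for e in(-10,0,7,20,43):
  d=np.r_[.975*np.cos(np.radians(e)),-.222*np.cos(np.radians(e)),np.sin(np.radians(e))]
  print(e,proj("scene",[g,g+d*.113,g-d*.085,g-d*.185]).round().tolist())
```

```text
[ 0.678  -0.3517  0.0149] [-0.5885 -0.6436 -0.8446] [ 0.0822  0.2357 -0.0258]
-10 [[180.0, 300.0], [172.0, 341.0], [186.0, 273.0], [192.0, 244.0]]
0 [[180.0, 300.0], [170.0, 337.0], [187.0, 276.0], [194.0, 252.0]]
7 [[180.0, 300.0], [169.0, 333.0], [188.0, 279.0], [195.0, 258.0]]
20 [[180.0, 300.0], [168.0, 324.0], [189.0, 285.0], [197.0, 270.0]]
43 [[180.0, 300.0], [167.0, 305.0], [189.0, 297.0], [198.0, 294.0]]
```

View pics/s5.png

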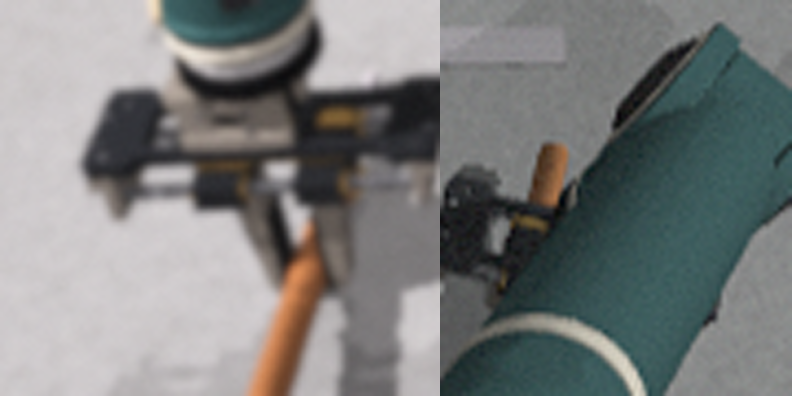

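The tool is now nearly level at about 7° (the handle runs out of the bottom of the crop toward (169,333)). I'll press 5 mm more, grip at 60 N and lift gently.

Request:
{"api": "carry_out", "payload": {"rows": [[[0,0,0,0.003,0],[0,0,0,0.003,0],[0,0,0,0,0],[0,0,0,0,0]]]}}

```text
t: 9.13
position: [0.6788, -0.352, 0.0096]
orientation: [[-0.975, 0.222, 0.002], [0.222, 0.975, -0.001], [-0.002, -0.0, -1.0]]
force: [-0.0, 0.3, 4.9]
width: 0.22
grasp_force: 60.0
```

Request:
{"api": "carry_out", "payload": {"rows": [[[0,0,0,-0.004,0],[0,0,0,-0.008,0],[0,0,0,-0.014,0],[0,0,0,-0.02,0],[0,0,0,-0.022,0],[0,0,0,-0.022,0],[0,0,0,-0.022,0],[0,0,0,-0.022,0],[0,0,0,-0.022,0],[0,0,0,-0.022,0],[0,0,0,-0.022,0],[0,0,0,-0.022,0],[0,0,0,-0.022,0],[0,0,0,-0.022,0],[0,0,0,-0.022,0],[0,0,0,-0.014,0],[0,0,0,-0.008,0],[0,0,0,-0.004,0],[0,0,0,0,0],[0,0,0,0,0]]]}}

```text
t: 10.8
position: [0.6775, -0.3514, 0.3216]
orientation: [[-0.975, 0.222, -0.001], [0.222, 0.975, 0.001], [0.001, 0.0, -1.0]]
force: [-0.5, 0.4, -2.8]
width: 0.219
grasp_force: 60.0
```

Run:
```python
from h import *
a=manip.grab_frame("scene")
s=manip.observe();print(s["t"],s["position"],s["force"],s["wrist_torque"],s["grasp_force"],s["width"])
cv2.imwrite("pics/s6.png",cv2.resize(a[130:290,90:290],(800,600),interpolation=2)[:,:,::-1])
g=s["position"]+[0,0,.015]
for e in(-7,0,7,14,20,43):
  d=np.r_[.975*np.cos(np.radians(e)),-.222*np.cos(np.radians(e)),np.sin(np.radians(e))]
  print(e,((proj("scene",[g,g+d*.113,g-d*.085])-[90,130])*[4,3.75]).round().tolist())
```

```text
10.85 [ 0.6774 -0.3513  0.3211] [ 0.2153 -0.082  -1.6539] [-0.0443 -0.2199 -0.0105] 59.9986132979393 0.22003357235127324
-7 [[256.0, 276.0], [201.0, 421.0], [290.0, 185.0]]
0 [[256.0, 276.0], [194.0, 402.0], [294.0, 198.0]]
7 [[256.0, 276.0], [187.0, 380.0], [298.0, 212.0]]
14 [[256.0, 276.0], [182.0, 357.0], [301.0, 228.0]]
20 [[256.0, 276.0], [178.0, 335.0], [303.0, 241.0]]
43 [[256.0, 276.0], [172.0, 246.0], [306.0, 294.0]]
```

View pics/s6.png

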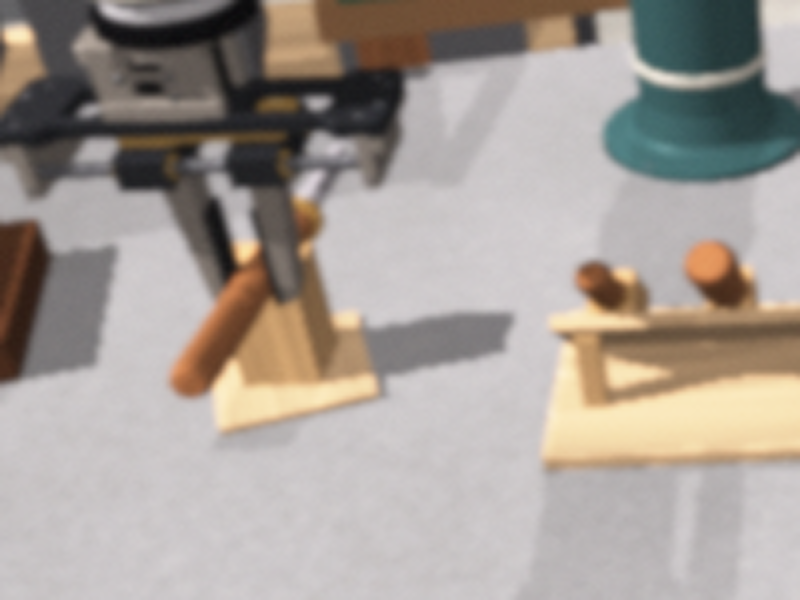

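The handle end is at crop (190,378) and the collar at (308,215), giving an elevation of about 7–9°. I'll hold for a second to check for creep and triangulate more exactly.

Request:
{"api": "carry_out", "payload": {"rows": [[[0,0,0,0,0],[0,0,0,0,0],[0,0,0,0,0],[0,0,0,0,0],[0,0,0,0,0],[0,0,0,0,0],[0,0,0,0,0],[0,0,0,0,0],[0,0,0,0,0],[0,0,0,0,0],[0,0,0,0,0],[0,0,0,0,0]]]}}

```text
t: 11.85
position: [0.6779, -0.3516, 0.3226]
orientation: [[-0.975, 0.222, 0.0], [0.222, 0.975, 0.0], [-0.0, 0.0, -1.0]]
force: [-0.5, -0.6, -2.9]
width: 0.223
grasp_force: 60.0
```

Run:
```python
from h import *
a=manip.grab_frame("scene");b=manip.grab_frame("top")
old=cv2.imread("pics/s6.png");new=cv2.resize(a[130:290,90:290],(800,600),interpolation=2)[:,:,::-1]
s=manip.observe();g=s["position"]+[0,0,.015]
# handle axis in scene crop: brown pixels lying on the free handle (left of finger)
for im in(old,new):
    h=cv2.cvtColor(np.ascontiguousarray(im),cv2.COLOR_BGR2HSV);m=cv2.inRange(h,(3,120,60),(15,255,255));m[:280]=0;m[:,:150]=0;m[:,300:]=0
    y,x=np.nonzero(m);v=cv2.fitLine(np.c_[x,y].astype(np.float32),cv2.DIST_L2,0,.01,.01).ravel();print(len(x),x.mean(),y.mean(),v[1]/v[0], y.max())
for e in(0,4,8,12,16):
  d=np.r_[.975*np.cos(np.radians(e)),-.222*np.cos(np.radians(e)),np.sin(np.radians(e))]
  p=(proj("scene",[g+d*.113,g+d*.02])-[90,130])*[4,3.75];q=p[0]-p[1];print(e,q[1]/q[0],p[0])
print(s["t"],s["position"])
```

```text
5609 225.7414868960599 333.5197004813692 -1.3068974 393
5580 224.72921146953405 333.128853046595 -1.2585381 392
0 -2.0142148311730312 [191.9891 400.3535]
4 -1.7131986805451058 [188.096  388.2527]
8 -1.4416130676543486 [184.5278 375.4042]
12 -1.1930367914283877 [181.3132 361.884 ]
16 -0.9625125517668793 [178.4789 347.7763]
11.95 [ 0.6779 -0.3516  0.3226]
```

It is within about 10°, but the 12° limit is too close for comfort. There is plenty of time, so I'll go back down, let the tool lie on the bench between barely opened fingers (it lies level on collar and handle), and re-grip.

Request:
{"api": "carry_out", "payload": {"rows": [[[0,0,0,0.01,0],[0,0,0,0.02,0],[0,0,0,0.024,0],[0,0,0,0.024,0],[0,0,0,0.024,0],[0,0,0,0.024,0],[0,0,0,0.024,0],[0,0,0,0.024,0],[0,0,0,0.024,0],[0,0,0,0.024,0],[0,0,0,0.024,0],[0,0,0,0.024,0],[0,0,0,0.02,0],[0,0,0,0.013,0],[0,0,0,0.008,0],[0,0,0,0.003,0],[0,0,0,0,0],[0,0,0,0,0]]]}}

```text
t: 13.45
position: [0.6785, -0.3523, 0.0104]
orientation: [[-0.975, 0.222, 0.002], [0.222, 0.975, -0.001], [-0.002, -0.001, -1.0]]
force: [-1.1, -0.5, 1.9]
width: 0.223
grasp_force: 60.0
```

Request:
{"api": "carry_out", "payload": {"rows": [[[0,0,0,0.003,0],[0.034,0,0,0.002,0],[0.034,0,0,0,0],[0.034,0,0,0,0],[0.034,0,0,0,0],[0.034,0,0,0,0],[0.034,0,0,0,0]]]}}

```text
t: 14.03
position: [0.6779, -0.3516, 0.0035]
orientation: [[-0.975, 0.222, 0.0], [0.222, 0.975, -0.0], [-0.0, 0.0, -1.0]]
force: [-0.5, 1.0, -0.0]
width: 0.369
grasp_force: 0.0
```

Request:
{"api": "carry_out", "payload": {"rows": [[[0,0,0,0,0],[0,0,0,0,0],[0,0,0,0,0],[0,0,0,0,0],[0,0,0,0,0],[0,0,0,0,0]]], "force": 60}}

```text
t: 14.53
position: [0.6779, -0.3518, 0.0036]
orientation: [[-0.975, 0.222, 0.0], [0.222, 0.975, -0.0], [-0.0, -0.0, -1.0]]
force: [0.7, -0.6, -0.0]
width: 0.224
grasp_force: 60.0
```

Width and force show a good grip. Lifting gently.

Request:
{"api": "carry_out", "payload": {"rows": [[[0,0,0,-0.004,0],[0,0,0,-0.008,0],[0,0,0,-0.014,0],[0,0,0,-0.02,0],[0,0,0,-0.024,0],[0,0,0,-0.024,0],[0,0,0,-0.024,0],[0,0,0,-0.024,0],[0,0,0,-0.024,0],[0,0,0,-0.024,0],[0,0,0,-0.024,0],[0,0,0,-0.024,0],[0,0,0,-0.024,0],[0,0,0,-0.024,0],[0,0,0,-0.02,0],[0,0,0,-0.014,0],[0,0,0,-0.008,0],[0,0,0,-0.004,0],[0,0,0,0,0],[0,0,0,0,0]]]}}

```text
t: 16.2
position: [0.6775, -0.3514, 0.3348]
orientation: [[-0.975, 0.222, -0.001], [0.222, 0.975, 0.001], [0.001, 0.001, -1.0]]
force: [0.3, 0.4, -3.1]
width: 0.221
grasp_force: 60.0
```

Request:
{"api": "carry_out", "payload": {"rows": [[[0,0,0,0,0],[0,0,0,0,0],[0,0,0,0,0],[0,0,0,0,0],[0,0,0,0,0],[0,0,0,0,0]]]}}

```text
t: 16.7
position: [0.6778, -0.3516, 0.3354]
orientation: [[-0.975, 0.222, -0.0], [0.222, 0.975, 0.0], [0.0, 0.0, -1.0]]
force: [0.4, 0.4, -2.8]
width: 0.219
grasp_force: 60.0
```

Run:
```python
from h import *
a=manip.grab_frame("scene")
s=manip.observe();print(s["t"],s["position"],s["force"],s["grasp_force"],s["width"])
cv2.imwrite("pics/s7.png",cv2.resize(a[110:310,90:340],(800,600),interpolation=2)[:,:,::-1])
g=s["position"]+[0,0,.012]
for e in(-7,0,7,14):
  d=np.r_[.975*np.cos(np.radians(e)),-.222*np.cos(np.radians(e)),np.sin(np.radians(e))]
  print(e,((proj("scene",[g,g+d*.113,g-d*.085])-[90,110])*[3.2,3]).round().tolist())
```

```text
16.75 [ 0.6779 -0.3517  0.3355] [ 0.278  -0.7854 -2.7759] 59.99599099159241 0.22349698405083407
-7 [[200.0, 269.0], [156.0, 384.0], [228.0, 195.0]]
0 [[200.0, 269.0], [149.0, 368.0], [232.0, 206.0]]
7 [[200.0, 269.0], [144.0, 351.0], [234.0, 218.0]]
14 [[200.0, 269.0], [140.0, 332.0], [237.0, 230.0]]
```

View pics/s7.png

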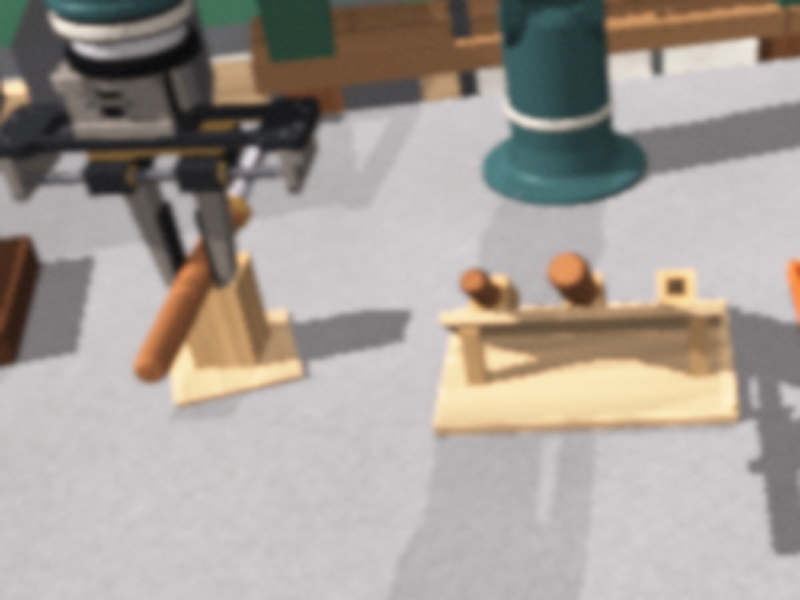

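The handle end is at crop (150,366) and the collar at (239,207), which match the 0° projection. The tool is about 0.34 m up and clear of everything, and the other tools and the square blank look untouched. Handing in.

```bash
python3 -c "
from rig import manip
print(manip.finish_job())"
```

```text
the job is handed in; nothing more can be done
None
```

The blank in the tray is round, so I drew the skew chisel and handed in at about 17 s with it held level (about 0° in the last picture), roughly 0.34 m above the bench and touching nothing else; no verdict was returned.

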